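# Lock the blue drone-arm clamp with the T-key

### The arm

A 6-joint arm with a two-finger parallel gripper is mounted at the origin on the work surface. World frame = base frame: x ahead of the robot, y to its left, z up, the work surface at z = 0. Lengths are in m, angles in rad, forces in N, time in s.
With the tool pointing down it reaches from about 0.425 to 0.925 m from the base axis. Payload 12.5 kg.
Tool frame: the origin (TCP) lies at the very end of the fingers, on their centre line; the grasp point (between the pads) lies 19 mm behind it; y points along the fingers, z is the direction in which the jaws open and shut, and the axes are right-handed (so a half turn about y gives the same grasp; the last joint's range is limited). The gripper opens to 85 mm and grips with 20 to 120 N. Pads are 22 mm wide; open, the fingers measure 114 mm over their backs; the gripper's body (76 mm by 85 mm) begins 54 mm behind the grasp point. The pads swing forward as they close: fully open they stand 13 mm farther back than shut.
Start: joints at [-1.452, 0.491, 1.559, -0, 1.092, -0.106], TCP at [0.139, -0.609, 0.231] pointing down, gripper open.
Joint ranges: [-3.1, 3.1], [-0.84, 2.19], [0.05, 2.79], [-1.13, 4.28], [0.06, 2.93], [-2.69, 2.69]. Speed limits (rad/s): [2.22, 2.22, 2.79, 3.14, 3.14, 3.14].

### API

Orientations are given as a 3x3 rotation matrix whose columns are the frame's x, y, z axes.
In Python, from bench import manip gives the robot as it stands.
- The arm moves only by the tool step_arm, never from a script. Its argument "commands" is a list that holds one entry, the list of rows, each a list of 7 numbers: the shift along the world's x, y, z in mm, then the turn, a rotation vector about the world's x, y, z in rad, then the closure, from 0 (fully open) to 1 (shut). In form: [[[dx, dy, dz, rx, ry, rz, claw], ...]]. A call has 1 to 10 rows; each row shifts and turns the commanded pose from where the row before left it; what a row does not reach is not made up. A row lasts 1/12 s, in which the tool goes at most 41.7 mm and 7.16 degrees, less where a joint would pass 70% of its speed; a pose out of reach is approached as far as the arm can. A call with a gripper value outside its range is refused whole. The fingers move at their own pace and stop on an object; "squeeze" is the grip in N (left out, the last holds). Time passes only in rows, so rows that do not move let the fingers close. It gives the time, the measured TCP pose, the force and the opening at its end, in the units of the state.
- manip.read_state(): the state, without advancing time (a new reading comes with each control period).
- manip.camera(name): name is "side" or "top" or "wrist"; returns a dict with "color" (480x640x3 uint8, red, green, blue), "vfov" (degrees; the focal length in pixels is half the picture's height over the tangent of half this angle, whatever the lens; pixels are square), "cx", "cy" (the principal point, pixels), "R" (3x3) and "t" (3): a world point X has camera coordinates R X + t; the wrist camera has in their place "tool_from_camera" (4x4, takes a point from camera to tool coordinates, whose origin is the TCP and whose axes are the tool frame's). Camera axes: x right, y down, z forward; pixel columns grow to the right and rows downward; lengths in m; the calibration is good to about 2 mm. A picture is of the moment at which its call begins: read the wrist's pose just before it. There is no depth.
- manip.job_done(): hands the job in, once; it reports no verdict.
The state is a dict: "time": time; "joint_positions": joint angles; "dq": joint speeds; "joint_efforts": joint torques, N m; "position": TCP position; "eef_rot": TCP orientation; "force": force on the tool from outside, world axes, zero at the start; "ft_torque": the same for the moment, N m; "grip_width": opening from 0.0 (shut) to 1.0 (fully open).
Only numpy, scipy, OpenCV 4.12 (cv2) and the standard library are available. Lean on these libraries where they do the work, as an engineer would, in place of code of your own. Each camera call takes 0.05 s, during which the arm holds its last target. There are 200 camera calls.

### The job

Lock the blue-marked drone-arm clamp: take the blue T-key out of its stand, lower it (do not drop it) down the clamp's shaft until it sits fully home on the square stem at the bottom, and turn it a quarter turn clockwise as seen from above. Let go and leave the key standing upright on the stem; do not turn the stem of the orange clamp, which is locked already.

Things in the scene. Friction and masses are not known exactly. Their poses are not given: they have to be found in the camera images.
- blue_key_bar (a point): Centre of the blue T-key's bar (90 mm along x, 18 wide, 22 high), 175 mm above the key's lower end; z up the key. About 0.3 kg; 16 mm round shank; steel socket at the foot, 37 mm square outside, its hole 29 mm square, 50 deep, sides parallel to x, y. Stands upright in a pocket 40 mm deep of a fixed stand 50 mm high: lift straight up. The red round-ended T-key 130 mm beside it is not used.
- blue_shaft (a point): Centre of the blue clamp's shaft mouth, in its top face, 130 mm above the table. z up, x and y parallel to the block's sides, +x along the drone arm it holds. Fixed grey block 110 x 110 mm with blue plates, blue corners on top, blue band on the arm. Shaft round, 66 mm wide, floor 115 mm below the mouth. With the key fully home its end is on that floor, the bar's centre 60 mm above the mouth.
- blue_stem (a joint): Angle (rad) of the brass square stem upright in the middle of the shaft floor: 24 mm square, 30 high, plus a 12 mm yellow pyramid tapering to 8 mm that guides the socket on. 0 = open, sides parallel to the block's; grows clockwise seen from above; stops at 0 and 1.745; starts 0 to 0.15. Friction 0.1 N m, no spring. Socket play about 13 degrees either way.
- orange_stem (a joint): The same for the orange clamp, an identical block with orange marks and an orange band on its arm: already locked, about 1.57. Leave it.
Things that resemble listed ones, but are neither listed nor needed, are in the scene too. Of the things that look like the part that bears blue_key_bar, the smallest one is meant.

How it is judged:
By the outcome, as a careful person would: the job done as asked, in the order asked, and still so for the second after the job is handed in, with the robot touching nothing.
It also fails if it takes over 46 s, if anything falls off the work surface, if the arm or the gripper's body presses on something with over 40 N, if the wrist force passes 120 N, or if a joint passes its speed limit or range.

## Working session

There is one attempt and no reset: what is moved stays moved. The work goes in short steps, Python scripts to look and compute and a tool call to move; the robot and the scene stay as the last step left them, time stands still between calls to the robot, and variables do not carry over. Pictures are saved under pics/ and viewed, about 8 in all and at most 12, crops included, and the job is handed in when it is done.

Besides the shell and the picture viewer there is one more tool, called after "Emit:" by a JSON object that holds its "api" and its "payload". step_arm: Moves the arm, as the interface text tells. Its arguments: {"type":"object","properties":{"commands":{"type":"array"},"squeeze":{"type":"number"}},"required":["commands"]}

```bash
mkdir -p pics; ls
cat > h.py <<'E'
from bench import manip
import numpy as np, cv2
def K(c): 
    f=240/np.tan(np.radians(c["vfov"])/2); return f
def snap(n,fn):
    c=manip.camera(n); cv2.imwrite(f"pics/{fn}.png",c["color"][:,:,::-1]); np.save(f"pics/{fn}.npy",c,allow_pickle=True); return c
def load(fn): return np.load(f"pics/{fn}.npy",allow_pickle=True).item()
def RT(c,s=None):
    if "R" in c: return np.array(c["R"]),np.array(c["t"])
    T=np.array(c["tool_from_camera"]);P=np.eye(4);P[:3,:3]=s["eef_rot"];P[:3,3]=s["position"]
    M=np.linalg.inv(P@T); return M[:3,:3],M[:3,3]
def proj(c,X,s=None):
    R,t=RT(c,s); p=np.atleast_2d(X)@R.T+t; return p[:,:2]/p[:,2:]*K(c)+[c["cx"],c["cy"]]
def onz(c,uv,z,s=None):
    R,t=RT(c,s); d=R.T@np.array([(uv[0]-c["cx"])/K(c),(uv[1]-c["cy"])/K(c),1]); o=-R.T@t
    return o+d*(z-o[2])/d[2]
E
python3 - <<'E'
from h import *
s=manip.read_state();print(s)
a=snap("top","top0");b=snap("side","side0")
for c in(a,b):print(c["vfov"],c["cx"],c["cy"],-np.array(c["R"]).T@c["t"],c["R"])
print(a.keys())
E
```

```text
pics
{'time': 0.0, 'joint_positions': array([-1.45160256e+00,  4.91559902e-01,  1.55945320e+00,  8.24514739e-06,
        1.09170580e+00, -1.05615900e-01]), 'dq': array([-0.00154242,  0.00215364, -0.0001775 ,  0.00047971, -0.00076681,
       -0.00048311]), 'joint_efforts': array([-3.40725739e-03, -6.18457317e+01, -2.61597222e+01, -1.27755702e-04,
        4.11112138e-03, -9.15252684e-06]), 'position': array([ 0.13931247, -0.60904132,  0.23072624]), 'eef_rot': array([[-9.74837411e-01, -1.26658468e-04,  2.22917038e-01],
       [-2.22917038e-01,  1.11912147e-03, -9.74836777e-01],
       [-1.25999909e-04, -9.99999366e-01, -1.11919580e-03]]), 'force': array([-0.62795667,  0.79767563,  0.76064434]), 'ft_torque': array([-0.01914606, -0.02688981, -0.00107703]), 'grip_width': 1.0006750543790892}
45.364158702155166 315.58068238925006 240.72953493728642 [4.77591397e-01 1.01004796e-03 1.23126576e+00] [[ 0.004215   -0.99988238 -0.01474651]
 [-0.99118539 -0.00222474 -0.1324635 ]
 [ 0.13241512  0.01517486 -0.99107818]]
51.86064618488326 325.4465035255606 245.88938100358195 [0.42336083 0.72364172 0.58107669] [[-9.68307527e-01 -2.49759658e-01 -8.03856110e-04]
 [-1.29966262e-01  5.06616853e-01 -8.52319268e-01]
 [ 2.13282216e-01 -8.25202689e-01 -5.23021241e-01]]
dict_keys(['color', 'vfov', 'cx', 'cy', 'R', 't'])
```

View pics/top0.png

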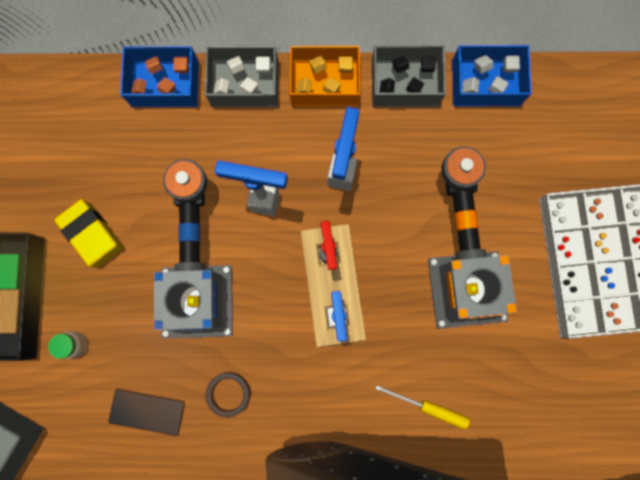

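View pics/side0.png

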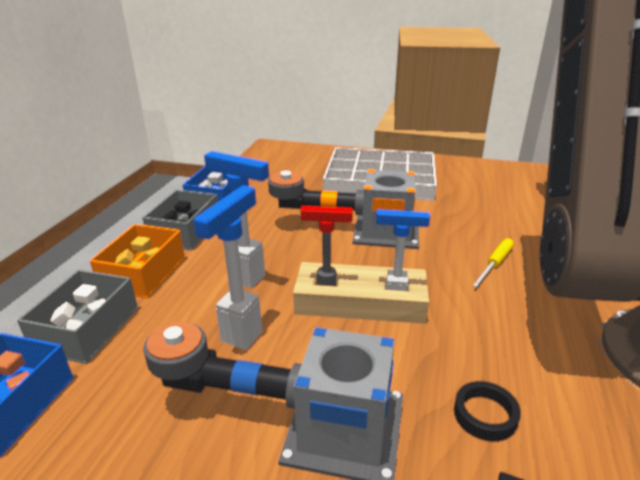

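Top view: blue key's bar sits in the stand at about (339,316), with the red key at (328,245). The blue clamp mouth is near (186,300), its arm pointing up (+x), and the orange clamp is near (487,287). The two larger blue keys at (250,175) and (345,145) are decoys. Next I measure.

```bash
cat > m.py <<'E'
from h import *
a=load("top0");b=load("side0")
def mask(c,box,hue=(100,125)):
    h=cv2.cvtColor(c["color"],cv2.COLOR_RGB2HSV); m=((h[...,0]>hue[0])&(h[...,0]<hue[1])&(h[...,1]>140)&(h[...,2]>60)).astype(np.uint8)
    o=np.zeros_like(m);x0,y0,x1,y1=box;o[y0:y1,x0:x1]=m[y0:y1,x0:x1];return o
m=mask(a,(320,280,355,350));p=np.argwhere(m)[:,::-1].astype(np.float32)
r=cv2.minAreaRect(p);print("top bar",r,len(p))
m2=mask(b,(370,205,435,235));p2=np.argwhere(m2)[:,::-1].astype(np.float32);print("side bar",p2.mean(0),cv2.minAreaRect(p2))
# fit bar pose (x,y,yaw) z=.185 by silhouette IoU in both cams
from scipy.optimize import minimize
def box(x,y,z,yaw,d):
    q=np.array([[i,j,k] for i in(-1,1) for j in(-1,1) for k in(-1,1)])*np.array(d)/2
    R=np.array([[np.cos(yaw),-np.sin(yaw),0],[np.sin(yaw),np.cos(yaw),0],[0,0,1]]);return q@R.T+[x,y,z]
def hullmask(uv,sh=8):
    o=np.zeros((480,640),np.uint8);h=cv2.convexHull(uv.astype(np.float32))
    o=np.zeros((480*4,640*4),np.uint8);cv2.fillConvexPoly(o,np.round((h+.5)*4*16).astype(np.int32),255,shift=4)
    return cv2.resize(o,(640,480),interpolation=cv2.INTER_AREA)/255.
def cost(v,cs,z):
    e=0
    for c,mm in cs:
        s=hullmask(proj(c,box(v[0],v[1],z if len(v)<4 else v[3],v[2],(.09,.018,.022))));e+=np.abs(s-mm).sum()/mm.sum()
    return e
x0=onz(a,r[0],.19);print(x0)
if __name__=="__main__":
  for cs,n in(([(a,m)],"top"),([(b,m2)],"side"),([(a,m),(b,m2)],"both")):
    best=min((minimize(lambda v:cost([v[0]/100,v[1]/100,v[2]],cs,.185),[x0[0]*100,x0[1]*100,yw],method="Nelder-Mead",options=dict(initial_simplex=np.array([[x0[0]*100,x0[1]*100,yw]]*4)+np.vstack([np.zeros(3),np.diag([.5,.5,.15])]))) for yw in(-.1,.1,.25)),key=lambda q:q.fun)
    print(n,best.x,best.fun)
  # clamp corners/outline: blue corner centroids on top
  for nm,bx,hu in(("blue",(145,255,220,335),(100,125)),("or",(445,245,525,325),(5,22))):
    mm=mask(a,bx,hu);n,l,st,ce=cv2.connectedComponentsWithStats(mm)
    for i in range(1,n):
        if st[i,4]>8: print(nm,st[i],ce[i],onz(a,ce[i],.13))
  im=cv2.resize(a["color"][255:345,140:245,::-1],None,fx=5,fy=5,interpolation=cv2.INTER_CUBIC)
  im2=cv2.resize(a["color"][275:350,300:370,::-1],None,fx=5,fy=5,interpolation=cv2.INTER_CUBIC)
  o=np.zeros((450,525+350,3),np.uint8)
  o[:450,:525]=im;o[:375,525:]=im2
  cv2.imwrite("pics/crop1.png",cv2.resize(o,(800,411)))
E
python3 m.py
```

```text
top bar ((338.5443420410156, 316.0198059082031), (48.389068603515625, 13.074604034423828), 87.51044464111328) 457
side bar [401.56754 219.76895] ((401.7773132324219, 222.4578399658203), (52.17588806152344, 23.537736892700195), 1.9749339818954468)
[ 0.48030245 -0.02489332  0.19      ]
top [48.19501458 -2.49588672  0.14059084] 0.2431973226927532
side [48.37897246 -1.68942248  0.13606885] 0.3425471610445126
both [48.19777274 -2.4581519   0.14058078] 0.6428991493514243
blue [203 271   7   7  47] [206.         274.12765957] [0.55937423 0.2286226  0.13      ]
blue [155 273   7   7  40] [158.375 276.375] [0.5547531  0.32053175 0.13      ]
blue [214 282   2  17  28] [214.39285714 290.39285714] [0.52819764 0.21155538 0.13      ]
blue [214 301   2  16  31] [214.48387097 308.74193548] [0.49325069 0.21041566 0.13      ]
blue [203 320   8   7  53] [206.56603774 323.05660377] [0.46612509 0.22478405 0.13      ]
blue [156 322   6   5  28] [158.32142857 324.03571429] [0.4638764  0.31694117 0.13      ]
or [445 245  15  11 142] [451.1971831  249.50704225] [ 0.60827322 -0.24320034  0.13      ]
or [ 479  245   46   80 1474] [512.77883311 279.36092266] [ 0.55120459 -0.35876131  0.13      ]
or [452 260   9  10  77] [455.90909091 264.20779221] [ 0.57991096 -0.25143986  0.13      ]
or [446 271  10  38 209] [450.3492823  289.83253589] [ 0.53085439 -0.23950185  0.13      ]
or [458 309  10  10  86] [462.69767442 313.3372093 ] [ 0.48648421 -0.26164347  0.13      ]
```

View pics/crop1.png

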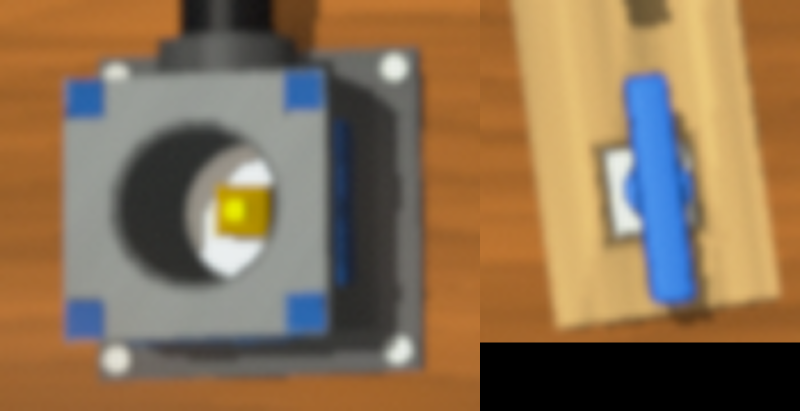

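The crop shows the blue mouth with the stem inside, and the bar (yaw about 0.14) with a small round hub under its middle. Corner markers put the mouth near (0.511, 0.273) with block yaw about 0.04. I'll move up toward the key and look with the wrist camera on the way.

Emit:
{"api": "step_arm", "payload": {"commands": [[[28, 31, 12, 0, 0, 0.12, 0], [28, 31, 12, 0, 0, 0.12, 0], [28, 31, 12, 0, 0, 0.12, 0], [28, 31, 12, 0, 0, 0.12, 0], [28, 31, 12, 0, 0, 0.12, 0], [28, 31, 12, 0, 0, 0.12, 0], [28, 31, 12, 0, 0, 0.12, 0], [28, 31, 12, 0, 0, 0.12, 0], [28, 31, 12, 0, 0, 0.12, 0], [28, 31, 12, 0, 0, 0.12, 0]]]}}

```text
time: 0.93
position: [0.4086, -0.3103, 0.3469]
eef_rot: [[-0.14, -0.0, 0.99], [-0.99, 0.0, -0.14], [-0.0, -1.0, -0.0]]
force: [-0.0, -1.0, -0.0]
grip_width: 1.003
```

Emit:
{"api": "step_arm", "payload": {"commands": [[[9, 40, 0, 0, 0, 0.12, 0], [9, 40, 0, 0, 0, 0.12, 0], [9, 40, 0, 0, 0, 0.12, 0], [9, 40, 0, 0, 0, 0.12, 0], [9, 40, 0, 0, 0, 0.12, 0], [9, 40, 0, 0, 0, 0.12, 0], [9, 38, 0, 0, 0, 0.12, 0], [0, 0, 0, 0, 0, 0.12, 0], [0, 0, 0, 0, 0, 0.12, 0], [0, 0, 0, 0, 0, 0.12, 0]]]}}

```text
time: 1.77
position: [0.4707, -0.033, 0.3461]
eef_rot: [[0.873, -0.0, 0.487], [-0.487, 0.0, 0.873], [-0.001, -1.0, -0.0]]
force: [-0.4, 0.2, 0.8]
grip_width: 1.0
```

Run:
```python
from h import *
s=manip.read_state();c=snap("wrist","w1");np.save("pics/w1s.npy",s,allow_pickle=True)
print(s["time"],s["position"],s["eef_rot"],c["tool_from_camera"],c["vfov"],s["joint_positions"],s["force"],s["ft_torque"])
print(proj(c,[[.482,-.0246,.196],[.482,-.0246,.05],[.511,.273,.13],[.511,.273,.015]],s))
```

```text
1.7667 [ 0.47073129 -0.03304166  0.34613422] [[ 8.73380542e-01 -4.90577229e-04  4.87038179e-01]
 [-4.87038151e-01  1.82764201e-04  8.73380676e-01]
 [-5.17473816e-04 -9.99999863e-01 -7.93071293e-05]] [[ 1.50236400e-03  9.59139957e-01  2.82928056e-01 -7.29817141e-02]
 [ 5.81788297e-06 -2.82928384e-01  9.59141037e-01 -1.42582313e-01]
 [ 9.99998871e-01 -1.43933293e-03 -4.30641584e-04 -1.56169825e-03]
 [ 0.00000000e+00  0.00000000e+00  0.00000000e+00  1.00000000e+00]] 58.754229128299414 [-2.10228255e-01  1.59008011e-01  1.74394255e+00  8.07660162e-05
  1.23916001e+00 -1.27235556e+00] [-0.40892953  0.19051992  0.77748824] [ 0.00556872  0.00175001 -0.01887607]
[[342.6361326  232.81561969]
 [336.17591227 196.37219324]
 [692.05198978  62.15968094]
 [599.89658777  75.95358313]]
```

View pics/w1.png

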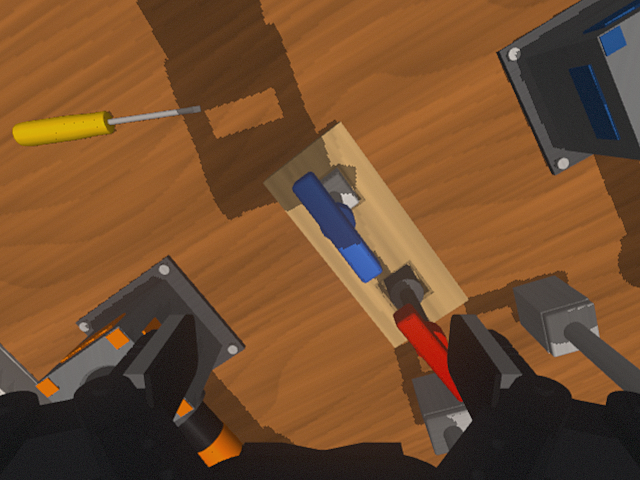

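Wrist view: bar centre at about (337,227) against a predicted (343,233), so it agrees within about 4 mm. The hub disc is under the bar. I'll refine that later; now over to the blue clamp to look down the shaft.

Emit:
{"api": "step_arm", "payload": {"commands": [[[10, 37, 0, 0, 0, 0.06, 0], [10, 37, 0, 0, 0, 0.06, 0], [10, 37, 0, 0, 0, 0.06, 0], [10, 37, 0, 0, 0, 0.06, 0], [10, 37, 0, 0, 0, 0.06, 0], [10, 37, 0, 0, 0, 0.06, 0], [10, 37, 0, 0, 0, 0.06, 0], [8, 35, 0, 0, 0, 0.06, 0], [0, 0, 0, 0, 0, 0, 0], [0, 0, 0, 0, 0, 0, 0]]]}}

```text
time: 2.65
position: [0.5486, 0.2612, 0.3453]
eef_rot: [[0.999, -0.002, 0.037], [-0.037, -0.0, 0.999], [-0.001, -1.0, -0.001]]
force: [0.6, -0.1, 1.5]
grip_width: 0.999
```

Emit:
{"api": "step_arm", "payload": {"commands": [[[0, 0, 0, 0, 0, 0, 0], [0, 0, 0, 0, 0, 0, 0]]]}}

```text
time: 2.82
position: [0.5487, 0.2589, 0.3464]
eef_rot: [[0.999, -0.0, 0.039], [-0.039, -0.0, 0.999], [-0.0, -1.0, -0.0]]
force: [-0.0, 0.1, -0.7]
grip_width: 1.002
```

Run:
```python
from h import *
s=manip.read_state();c=snap("wrist","w2");np.save("pics/w2s.npy",s,allow_pickle=True)
print(s["time"],s["position"],s["eef_rot"],s["dq"].max(),s["joint_positions"])
P=proj(c,[[.511,.273,.13],[.511,.273,.015]],s);print(P)
h=cv2.cvtColor(c["color"],cv2.COLOR_RGB2HSV);m=((h[...,0]>100)&(h[...,0]<125)&(h[...,1]>140)&(h[...,2]>60)).astype(np.uint8)
n,l,st,ce=cv2.connectedComponentsWithStats(m)
for i in range(1,n):
    if st[i,4]>30: print(st[i],ce[i],onz(c,ce[i],.13,s))
u,v=map(int,P[0]);x0=max(0,min(640-300,u-150));y0=max(0,min(480-260,v-130));print(x0,y0)
cv2.imwrite("pics/w2c.png",cv2.resize(c["color"][y0:y0+260,x0:x0+300,::-1],None,fx=2.3,fy=2.3,interpolation=cv2.INTER_CUBIC))
```

```text
2.8167 [0.54869093 0.2588886  0.34640187] [[ 9.99223050e-01 -1.88858880e-04  3.94114402e-02]
 [-3.94114659e-02 -1.34491017e-04  9.99223057e-01]
 [-1.83411663e-04 -9.99999973e-01 -1.41829730e-04]] 0.0007585232664777495 [ 3.32050993e-01  3.74725202e-01  1.44023546e+00 -6.75806557e-05
  1.32685437e+00 -1.19930734e+00]
[[338.60584641 161.67476143]
 [334.765453   151.16742826]]
[343  86  30   3  38] [357.28947368  86.94736842] [0.45318757 0.28954541 0.13      ]
[381  87  20  22 388] [390.10824742  97.3814433 ] [0.46209038 0.31555695 0.13      ]
[265  97  21  19 143] [276.77622378 102.94405594] [0.46259843 0.22494592 0.13      ]
[385 201  18  19 314] [393.52866242 210.38535032] [0.55417954 0.31886637 0.13      ]
[278 215  19  13 177] [286.67231638 221.70621469] [0.5604058  0.22656931 0.13      ]
[332 278  28  32 682] [345.45894428 294.15542522] [0.63019619 0.27565895 0.13      ]
[182 431  11  15  36] [187.75       437.66666667] [0.78100485 0.11178601 0.13      ]
188 31
```

View pics/w2c.png

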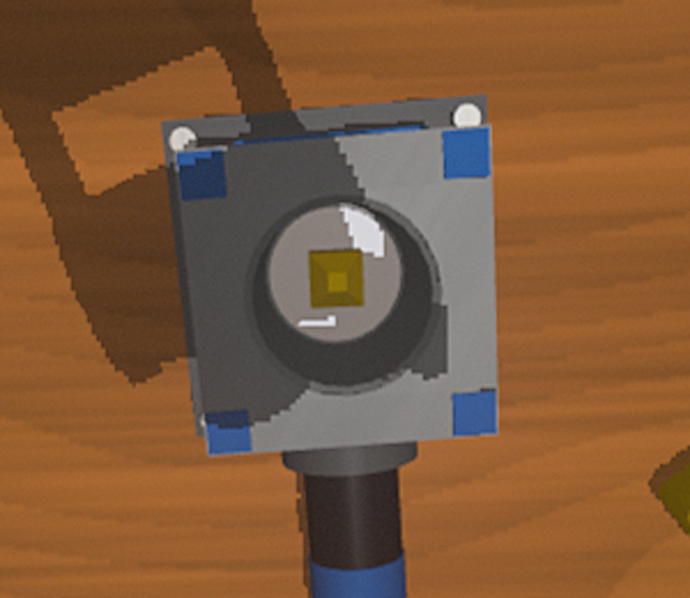

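The mouth is clear and the stem is visible with its tip at about crop (338,281). Now I compute block and stem centres and yaw, plus a steady fit of the bar.

Run:
```python
from h import *
c=load("w2");s=load("w2s")
f=lambda p,z:onz(c,np.array(p)/2.3+[188,31],z,s)
B=np.array([f(p,.13) for p in((178,152),(490,127),(497,433),(207,455))])
S=np.array([f(p,.045) for p in((309,253),(361,250),(364,304),(313,307))])
for n,Q in(("block",B),("stem",S)):
    e=np.roll(Q,-1,0)-Q;print(n,Q.mean(0),np.linalg.norm(e,axis=1),[np.arctan2(*(k*(-1)**0)[[1,0]])for k in e])
print("tip",f((338,281),.057),"mouth ellipse c",f(((248+442)/2,(196+394)/2),.13), "floor",f((335.5,272),.015))
# top-camera block corners
a=load("top0");g=lambda p,z:onz(a,np.array(p)/(800/875)/5+[140,255],z)
print("topcam stem tip",g((233,211),.057),"mouth",g((195,204),.13))
```

```text
block [0.51016974 0.27175367 0.13      ] [0.10805034 0.10837991 0.10947509 0.10867722] [np.float64(1.6053600994516801), np.float64(0.0355371547531178), np.float64(-1.5335893961088367), np.float64(-3.119164828258656)]
stem [0.50972958 0.27184908 0.045     ] [0.02294548 0.02356557 0.02285128 0.02361325] [np.float64(1.586027279461308), np.float64(0.031158732824354655), np.float64(-1.5535523696438036), np.float64(-3.106474215183002)]
tip [0.50979054 0.27206328 0.057     ] mouth ellipse c [0.50900323 0.27255705 0.13      ] floor [0.50892682 0.2720919  0.015     ]
topcam stem tip [0.50947292 0.27284871 0.057     ] mouth [0.51034783 0.27201995 0.13      ]
```

Stem and mouth agree from both cameras: centre (0.510, 0.272), block yaw about 0.033, stem yaw about 0.02. Back over the key.

Emit:
{"api": "step_arm", "payload": {"commands": [[[-8, -35, -7, 0, 0, 0.023, 0], [-8, -35, -7, 0, 0, 0.023, 0], [-8, -35, -7, 0, 0, 0.023, 0], [-8, -35, -7, 0, 0, 0.023, 0], [-9, -36, -7, 0, 0, 0.023, 0], [-9, -36, -7, 0, 0, 0.023, 0], [-9, -36, -7, 0, 0, 0.023, 0], [-8, -36, -7, 0, 0, 0.019, 0], [0, 0, 0, 0, 0, 0, 0], [0, 0, 0, 0, 0, 0, 0]]]}}

```text
time: 3.7
position: [0.4811, -0.0263, 0.2906]
eef_rot: [[0.991, 0.0, -0.137], [0.137, 0.0, 0.991], [0.0, -1.0, -0.0]]
force: [0.6, 0.7, -0.0]
grip_width: 1.002
```

Emit:
{"api": "step_arm", "payload": {"commands": [[[0, 0, 0, 0, 0, 0, 0], [0, 0, 0, 0, 0, 0, 0]]]}}

```text
time: 3.87
position: [0.4819, -0.0237, 0.2908]
eef_rot: [[0.99, 0.001, -0.142], [0.142, 0.0, 0.99], [0.001, -1.0, -0.0]]
force: [0.8, 0.6, 0.4]
grip_width: 1.001
```

Run:
```python
from h import *
s=manip.read_state();c=snap("wrist","w3");np.save("pics/w3s.npy",s,allow_pickle=True)
print(s["time"],s["position"],s["eef_rot"],s["joint_positions"])
P=proj(c,[[.482,-.0246,.196]],s);print(P)
x0,y0=max(0,int(P[0,0])-150),max(0,int(P[0,1])-130);x0=min(x0,340);y0=min(y0,220);print(x0,y0)
cv2.imwrite("pics/w3c.png",cv2.resize(c["color"][y0:y0+260,x0:x0+300,::-1],None,fx=2.3,fy=2.3,interpolation=cv2.INTER_CUBIC))
```

```text
3.8667 [ 0.48188403 -0.02368609  0.29076124] [[ 9.89808497e-01  7.66941111e-04 -1.42402775e-01]
 [ 1.42402752e-01  8.44946288e-05  9.89808794e-01]
 [ 7.71157326e-04 -9.99999702e-01 -2.55810233e-05]] [-1.86252060e-01  2.23086815e-01  1.81320368e+00  2.51943585e-04
  1.10456414e+00 -1.90005008e+00]
[[321.79893063 248.99020664]]
171 118
```

View pics/w3c.png

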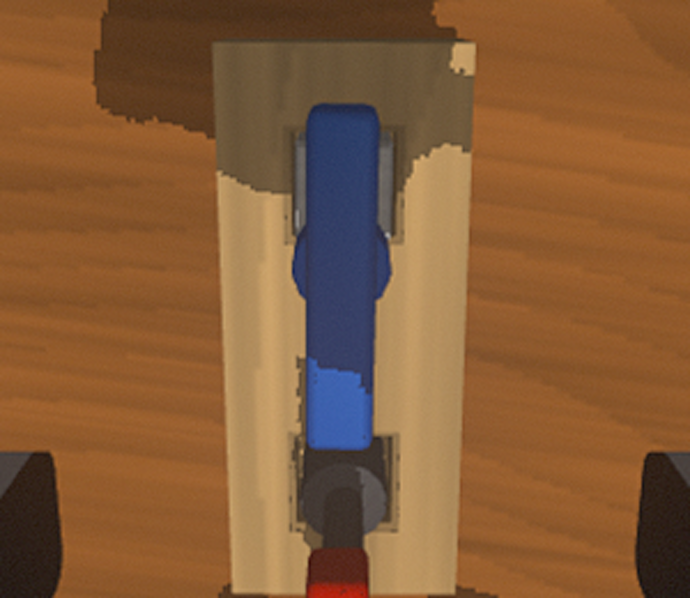

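The bar is centred between the open fingers and parallel to them. The hub disc, wider than the bar, is at crop (342,262). I'll compute its height from this so the fingertips avoid it.

Run:
```python
from h import *
c=load("w3");s=load("w3s")
f=lambda p,z:onz(c,np.array(p)/2.3+[171,118],z,s)
e1=f((343.5,105),.196);e2=f((340,447),.196);print("bar ends",e1,e2,np.linalg.norm(e1-e2),(e1+e2)/2,np.arctan2(*(e2-e1)[[1,0]]))
print("width",np.linalg.norm(f((307,270),.196)-f((376,270),.196)))
ctr=(e1+e2)/2
for z in(.185,.175,.165,.155,.12,.05):
    p=(proj(c,[[ctr[0],ctr[1],z]],s)[0]-[171,118])*2.3
    print(z,p,"disc w",np.linalg.norm(f((293,p[1]),z)-f((391,p[1]),z)))
b=load("side0");cv2.imwrite("pics/sidec.png",cv2.resize(b["color"][195:310,350:450,::-1],None,fx=5,fy=5,interpolation=cv2.INTER_CUBIC))
```

```text
bar ends [ 0.433445   -0.03230552  0.196     ] [ 0.5223014  -0.02070427  0.196     ] 0.08961054080422261 [ 0.4778732  -0.02650489  0.196     ] 0.12982738125345678
width 0.017320085165199034
0.185 [341.9330372  273.03818281] disc w 0.02576335472433681
0.175 [342.16247041 263.16425255] disc w 0.02672179955391984
0.165 [342.37601515 253.97410107] disc w 0.027680244363568952
0.155 [342.57526664 245.399077  ] disc w 0.028638689155424144
0.12 [343.17863349 219.43246883] disc w 0.03199324581129937
0.05 [344.07158432 181.00327111] disc w 0.03870235874489394
```

View pics/sidec.png

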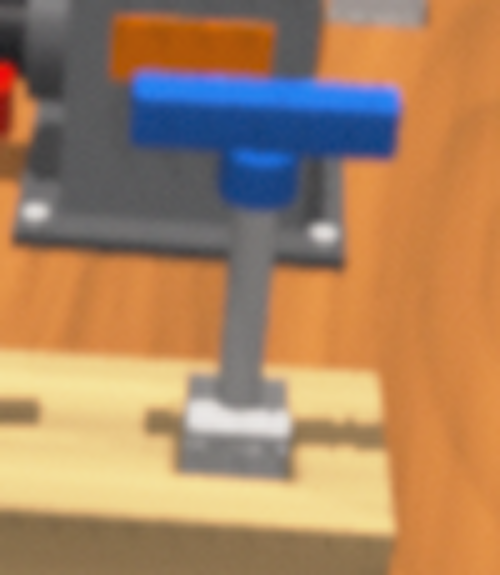

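The hub is about 26 mm wide, directly under the bar (top about z 0.174), so the fingertips must stay above that: TCP z 0.176. Bar centre is (0.478, -0.0265), yaw 0.13.

Emit:
{"api": "step_arm", "payload": {"commands": [[[-1, -1, -25, 0, 0, -0.006, 0], [-1, -1, -25, 0, 0, -0.006, 0], [-1, -1, -25, 0, 0, 0, 0], [-1, 0, -25, 0, 0, 0, 0], [0, 0, -15, 0, 0, 0, 0], [0, 0, 0, 0, 0, 0, 0], [0, 0, 0, 0, 0, 0, 0], [0, 0, 0, 0, 0, 0, 0]]]}}

```text
time: 4.58
position: [0.4784, -0.0267, 0.1763]
eef_rot: [[0.991, 0.001, -0.132], [0.132, -0.0, 0.991], [0.001, -1.0, -0.0]]
force: [-0.9, -0.6, 0.0]
grip_width: 1.001
```

Emit:
{"api": "step_arm", "payload": {"commands": [[[0, 0, 0, 0, 0, 0, 0.5], [0, 0, 0, 0, 0, 0, 0.7], [0, 0, 0, 0, 0, 0, 0.85], [0, 0, 0, 0, 0, 0, 1], [0, 0, 0, 0, 0, 0, 1], [0, 0, 0, 0, 0, 0, 1], [0, 0, 0, 0, 0, 0, 1], [0, 0, 0, 0, 0, 0, 1], [0, 0, 0, 0, 0, 0, 1], [0, 0, 0, 0, 0, 0, 1]]], "squeeze": 60}}

```text
time: 5.42
position: [0.4779, -0.0271, 0.1757]
eef_rot: [[0.991, 0.001, -0.131], [0.131, 0.0, 0.991], [0.001, -1.0, 0.0]]
force: [-0.6, 1.3, 5.0]
grip_width: 0.197
```

Gripped on the bar (17 mm reading). Lifting straight up.

Emit:
{"api": "step_arm", "payload": {"commands": [[[0, 0, 8, 0, 0, 0, 1], [0, 0, 12, 0, 0, 0, 1], [0, 0, 12, 0, 0, 0, 1], [0, 0, 14, 0, 0, 0, 1], [0, 0, 20, 0, 0, 0, 1], [0, 0, 20, 0, 0, 0, 1], [0, 0, 25, 0, 0, 0, 1], [0, 0, 25, 0, 0, 0, 1], [0, 0, 14, 0, 0, 0, 1], [0, 0, 0, 0, 0, 0, 1]]]}}

```text
time: 6.25
position: [0.4783, -0.0272, 0.3283]
eef_rot: [[0.991, 0.004, -0.131], [0.131, -0.001, 0.991], [0.004, -1.0, -0.001]]
force: [0.6, 0.2, -4.7]
grip_width: 0.199
```

Run:
```python
from h import *
s=manip.read_state();print(s["time"],s["position"],s["force"],s["ft_torque"],s["grip_width"])
```

```text
6.25 [ 0.47831935 -0.02724085  0.32825996] [ 0.61955909  0.20176092 -4.65508498] [ 0.0088641  -0.02403969 -0.05127243] 0.19850355972170153
```

Emit:
{"api": "step_arm", "payload": {"commands": [[[3, 15, 1, 0, 0, -0.011, 1], [3, 30, 1, 0, 0, -0.011, 1], [3, 35, 0, 0, 0, -0.011, 1], [3, 35, 0, 0, 0, -0.011, 1], [3, 35, 0, 0, 0, -0.011, 1], [3, 35, 0, 0, 0, -0.011, 1], [3, 35, 0, 0, 0, -0.011, 1], [4, 35, 0, 0, 0, -0.011, 1], [4, 29, 0, 0, 0, -0.011, 1], [3, 15, 0, 0, 0, -0.011, 1]]]}}

```text
time: 7.08
position: [0.5092, 0.2748, 0.3256]
eef_rot: [[1.0, -0.002, -0.023], [0.023, -0.0, 1.0], [-0.002, -1.0, -0.0]]
force: [0.1, -0.3, -3.6]
grip_width: 0.195
```

Emit:
{"api": "step_arm", "payload": {"commands": [[[0, 0, 0, 0, 0, 0, 1], [0, 0, 0, 0, 0, 0, 1], [0, 0, 0, 0, 0, 0, 1], [0, 0, 0, 0, 0, 0, 1]]]}}

```text
time: 7.42
position: [0.5096, 0.271, 0.327]
eef_rot: [[1.0, -0.001, -0.02], [0.02, -0.0, 1.0], [-0.001, -1.0, -0.0]]
force: [-0.3, -0.1, -2.4]
grip_width: 0.196
```

Run:
```python
from h import *
s=manip.read_state();print(s["time"],s["position"],s["eef_rot"],s["force"],s["ft_torque"],s["grip_width"])
a=snap("top","top1");b=snap("side","side1");w=snap("wrist","w4");np.save("pics/w4s.npy",s,allow_pickle=True)
A=a["color"][220:340,130:290,::-1];B=b["color"][200:440,240:440,::-1];W=w["color"][:,:,::-1]
o=np.zeros((600,800,3),np.uint8)
o[:300,:400]=cv2.resize(A,(400,300),interpolation=cv2.INTER_CUBIC)
o[300:,:400]=cv2.resize(W,(400,300))
o[:480,400:]=cv2.resize(B,(400,480),interpolation=cv2.INTER_CUBIC)
cv2.imwrite("pics/j1.png",o)
p=np.array(s["position"])
for z in(-.166,-.116,0.0):print(z,proj(b,[p+[0,0,z]]),proj(a,[p+[0,0,z]]),proj(w,[p+[0,0,z]],s))
```

```text
7.4167 [0.50962474 0.27095534 0.32699593] [[ 9.99790697e-01 -7.03454428e-04 -2.04466777e-02]
 [ 2.04464388e-02 -3.45143945e-04  9.99790890e-01]
 [-7.10364375e-04 -9.99999693e-01 -3.30688567e-04]] [-0.34736934 -0.06004114 -2.44033909] [ 0.0229424  -0.0133491   0.04999511] 0.19628443225438766
-0.166 [[349.55099297 340.70229964]] [[179.14738158 299.50434421]] [[323.5261464  220.74877478]]
-0.116 [[350.59369429 309.01133372]] [[172.10062299 298.6305971 ]] [[323.70249566 239.13877586]]
0.0 [[353.41293019 223.32590602]] [[152.77865967 296.23481337]] [[324.52512872 324.92435178]]
```

View pics/j1.png

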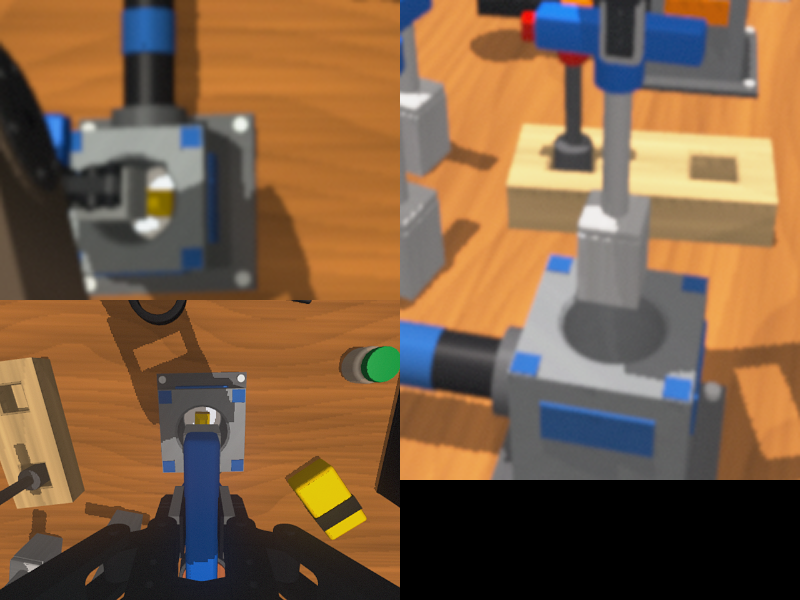

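The key hangs upright over the mouth, with the socket bottom and mouth centre in line in the side view (both around column 346). Lowering to just above the pyramid.

Emit:
{"api": "step_arm", "payload": {"commands": [[[0, 1, -12, 0, 0, 0, 1], [0, 0, -15, 0, 0, 0, 1], [0, 0, -15, 0, 0, 0, 1], [0, 0, -15, 0, 0, 0, 1], [0, 0, -15, 0, 0, 0, 1], [0, 0, -15, 0, 0, 0, 1], [0, 0, -10, 0, 0, 0, 1], [0, 0, 0, 0, 0, 0, 1], [0, 0, 0, 0, 0, 0, 1]]]}}

```text
time: 8.32
position: [0.5099, 0.2727, 0.2305]
eef_rot: [[1.0, -0.0, -0.021], [0.021, -0.0, 1.0], [-0.0, -1.0, -0.0]]
force: [-0.2, 0.6, -2.6]
grip_width: 0.198
```

Emit:
{"api": "step_arm", "payload": {"commands": [[[0, 0, -5, 0, 0, 0, 1], [0, 0, -5, 0, 0, 0, 1], [0, 0, -5, 0, 0, 0, 1], [0, 0, -5, 0, 0, 0, 1], [0, 0, 0, 0, 0, 0, 1]]]}}

```text
time: 8.73
position: [0.5094, 0.2728, 0.2093]
eef_rot: [[1.0, -0.001, -0.021], [0.021, -0.0, 1.0], [-0.001, -1.0, -0.0]]
force: [-0.4, -0.5, -4.2]
grip_width: 0.196
```

The socket is onto the stem with no contact force. Continuing in small steps.

Emit:
{"api": "step_arm", "payload": {"commands": [[[0, 0, -4, 0, 0, 0, 1], [0, 0, -4, 0, 0, 0, 1], [0, 0, -4, 0, 0, 0, 1], [0, 0, -4, 0, 0, 0, 1], [0, 0, -4, 0, 0, 0, 1], [0, 0, 0, 0, 0, 0, 1]]]}}

```text
time: 9.23
position: [0.5095, 0.2728, 0.1894]
eef_rot: [[1.0, -0.001, -0.021], [0.021, -0.0, 1.0], [-0.001, -1.0, -0.0]]
force: [0.2, 0.7, -3.6]
grip_width: 0.2
```

Emit:
{"api": "step_arm", "payload": {"commands": [[[0, 0, -2, 0, 0, 0, 1], [0, 0, -2, 0, 0, 0, 1], [0, 0, -2, 0, 0, 0, 1], [0, 0, 0, 0, 0, 0, 1]]]}}

```text
time: 9.57
position: [0.5097, 0.2728, 0.184]
eef_rot: [[1.0, -0.0, -0.021], [0.021, -0.0, 1.0], [-0.0, -1.0, -0.0]]
force: [-0.9, 0.4, -3.4]
grip_width: 0.191
```

Emit:
{"api": "step_arm", "payload": {"commands": [[[0, 0, -1.5, 0, 0, 0, 1], [0, 0, -1.5, 0, 0, 0, 1], [0, 0, 0, 0, 0, 0, 1]]]}}

```text
time: 9.82
position: [0.5097, 0.2729, 0.1811]
eef_rot: [[1.0, -0.0, -0.021], [0.021, -0.0, 1.0], [-0.0, -1.0, -0.0]]
force: [0.5, -0.5, -3.8]
grip_width: 0.194
```

Emit:
{"api": "step_arm", "payload": {"commands": [[[0, 0, -1, 0, 0, 0, 1], [0, 0, 0, 0, 0, 0, 1]]]}}

```text
time: 9.98
position: [0.5099, 0.273, 0.1808]
eef_rot: [[1.0, 0.001, -0.021], [0.021, 0.0, 1.0], [0.001, -1.0, 0.0]]
force: [-1.1, 0.6, 2.2]
grip_width: 0.197
```

Key is home: TCP z 0.1808 (predicted 0.181) and the force flipped to +2 N. Turning clockwise by about 1.79 rad, which is the quarter turn plus socket play.

Emit:
{"api": "step_arm", "payload": {"commands": [[[0, 0, 0, 0, 0, -0.06, 1], [0, 0, 0, 0, 0, -0.09, 1], [0, 0, 0, 0, 0, -0.09, 1], [0, 0, 0, 0, 0, -0.09, 1], [0, 0, 0, 0, 0, -0.09, 1], [0, 0, 0, 0, 0, -0.09, 1], [0, 0, 0, 0, 0, -0.09, 1], [0, 0, 0, 0, 0, -0.09, 1], [0, 0, 0, 0, 0, -0.06, 1], [0, 0, 0, 0, 0, 0, 1]]]}}

```text
time: 10.82
position: [0.5096, 0.2733, 0.1809]
eef_rot: [[0.744, 0.0, 0.668], [-0.668, 0.001, 0.744], [-0.0, -1.0, 0.001]]
force: [-3.2, 1.5, 4.0]
grip_width: 0.2
```

Run:
```python
from h import *
s=manip.read_state();R=s["eef_rot"];print(s["time"],s["position"],np.arctan2(R[1,0],R[0,0]),s["force"],s["ft_torque"],s["grip_width"])
```

```text
10.8167 [0.50961183 0.27327105 0.18088996] -0.7314817313161106 [-3.24033474  1.46849381  4.0079016 ] [ 0.50159492  0.76349206 -0.06649343] 0.19965862780779556
```

Emit:
{"api": "step_arm", "payload": {"commands": [[[0, 0, 0, 0, 0, -0.06, 1], [0, 0, 0, 0, 0, -0.09, 1], [0, 0, 0, 0, 0, -0.09, 1], [0, 0, 0, 0, 0, -0.09, 1], [0, 0, 0, 0, 0, -0.09, 1], [0, 0, 0, 0, 0, -0.09, 1], [0, 0, 0, 0, 0, -0.09, 1], [0, 0, 0, 0, 0, -0.09, 1], [0, 0, 0, 0, 0, -0.09, 1], [0, 0, 0, 0, 0, -0.09, 1]]]}}

```text
time: 11.65
position: [0.5105, 0.2736, 0.1809]
eef_rot: [[-0.03, 0.002, 1.0], [-1.0, 0.002, -0.03], [-0.002, -1.0, 0.002]]
force: [1.2, 5.4, 1.8]
grip_width: 0.193
```

Emit:
{"api": "step_arm", "payload": {"commands": [[[0, 0, 0, 0, 0, -0.08, 1], [0, 0, 0, 0, 0, -0.06, 1], [0, 0, 0, 0, 0, -0.03, 1], [0, 0, 0, 0, 0, 0, 1], [0, 0, 0, 0, 0, 0, 1]]]}}

```text
time: 12.07
position: [0.5106, 0.2735, 0.181]
eef_rot: [[-0.194, 0.003, 0.981], [-0.981, 0.001, -0.194], [-0.002, -1.0, 0.002]]
force: [2.2, 4.0, 2.8]
grip_width: 0.196
```

Run:
```python
from h import *
s=manip.read_state();R=s["eef_rot"];print(s["time"],s["position"],np.arctan2(R[1,0],R[0,0]),s["force"],s["ft_torque"],s["grip_width"])
a=snap("top","top2");A=a["color"][220:350,120:290,::-1];w=snap("side","side2")["color"][:,:,::-1]
o=np.zeros((600,800,3),np.uint8);o[:306,:400]=cv2.resize(A,(400,306),interpolation=cv2.INTER_CUBIC);o[:480,400:]=cv2.resize(w[200:440,240:440],(400,480),interpolation=cv2.INTER_CUBIC);cv2.imwrite("pics/j2.png",o)
```

```text
12.0667 [0.51058492 0.27347784 0.18097448] -1.766281008887244 [2.21842991 4.04725483 2.81238774] [ 1.2086222  -0.56452435  0.05020223] 0.19589600072994917
```

View pics/j2.png

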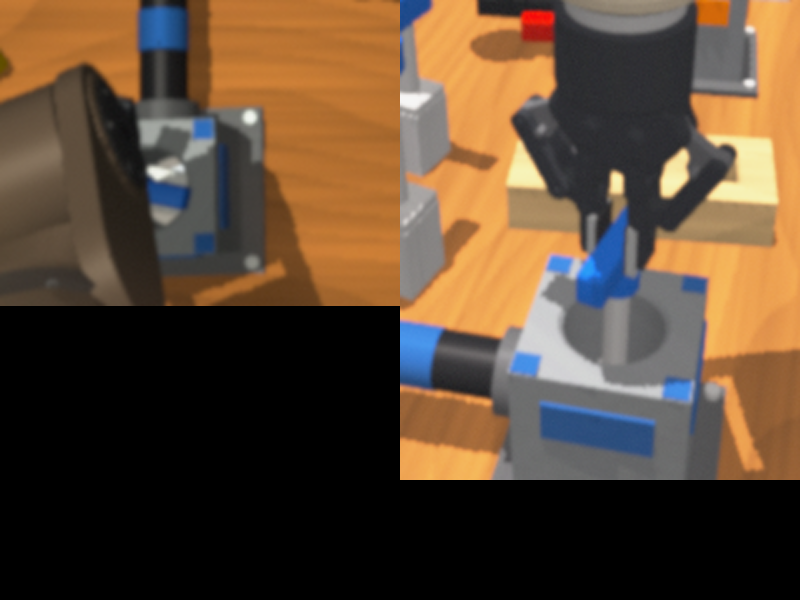

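Bar yaw is now -1.766, 1.80 rad from the block. Minus about 0.23 rad of play, that puts the stem near 1.57. z is unchanged and the key is upright in the shaft. Releasing.

Emit:
{"api": "step_arm", "payload": {"commands": [[[0, 0, 0, 0, 0, 0, 0.75], [0, 0, 0, 0, 0, 0, 0.7], [0, 0, 0, 0, 0, 0, 0.6], [0, 0, 0, 0, 0, 0, 0.4], [0, 0, 0, 0, 0, 0, 0.2], [0, 0, 0, 0, 0, 0, 0], [0, 0, 0, 0, 0, 0, 0], [0, 0, 0, 0, 0, 0, 0], [0, 0, 0, 0, 0, 0, 0], [0, 0, 0, 0, 0, 0, 0]]]}}

```text
time: 13.0
position: [0.5098, 0.2729, 0.1804]
eef_rot: [[-0.197, 0.0, 0.98], [-0.98, -0.0, -0.197], [0.0, -1.0, 0.0]]
force: [0.1, -0.8, 0.4]
grip_width: 1.003
```

Emit:
{"api": "step_arm", "payload": {"commands": [[[0, 0, 6, 0, 0, 0, 0], [0, 0, 10, 0, 0, 0, 0], [0, 0, 15, 0, 0, 0, 0], [0, 0, 20, 0, 0, 0, 0], [0, 0, 25, 0, 0, 0, 0], [0, 0, 25, 0, 0, 0, 0], [0, 0, 25, 0, 0, 0, 0], [0, 0, 25, 0, 0, 0, 0], [0, 0, 10, 0, 0, 0, 0], [0, 0, 0, 0, 0, 0, 0]]]}}

```text
time: 13.83
position: [0.5102, 0.2731, 0.3444]
eef_rot: [[-0.197, 0.005, 0.98], [-0.98, 0.002, -0.197], [-0.003, -1.0, 0.004]]
force: [-0.9, 0.0, -0.0]
grip_width: 0.999
```

Run:
```python
from h import *
s=manip.read_state();R=s["eef_rot"];print(s["time"],s["position"],np.arctan2(R[1,0],R[0,0]),s["force"],s["ft_torque"],s["grip_width"])
np.save("pics/w5s.npy",s,allow_pickle=True)
w=snap("wrist","w5");b=snap("side","side3")
o=np.zeros((480,800,3),np.uint8);o[:300,:400]=cv2.resize(w["color"][:,:,::-1],(400,300));o[:,400:]=cv2.resize(b["color"][200:440,240:440,::-1],(400,480),interpolation=cv2.INTER_CUBIC);cv2.imwrite("pics/j3.png",o)
h=cv2.cvtColor(w["color"],cv2.COLOR_RGB2HSV);m=((h[...,0]>100)&(h[...,0]<125)&(h[...,1]>140)&(h[...,2]>60)).astype(np.uint8)
n,l,st,ce=cv2.connectedComponentsWithStats(m);q=proj(w,[[.51,.273,.201]],s)[0];print(q)
for i in range(1,n):
    if st[i,4]>400:
        r=cv2.minAreaRect(np.argwhere(l==i)[:,::-1].astype(np.float32));bx=cv2.boxPoints(r)
        print(st[i],r,[onz(w,p,.201,s).round(4).tolist() for p in bx])
```

```text
13.8333 [0.51018524 0.27310228 0.34436656] -1.7687390146438295 [-0.90281112  0.01656359 -0.03180102] [-0.01074959  0.0459875  -0.01430769] 0.9994093249012377
[323.28919966 224.93836908]
[ 442  136   46   51 1678] ((465.85882568359375, 160.36468505859375), (44.03689193725586, 42.084510803222656), 77.47119140625) [[0.5962, 0.3116, 0.201], [0.6232, 0.312, 0.201], [0.6268, 0.2828, 0.201], [0.599, 0.2821, 0.201]]
[ 305  160   37  126 3126] ((323.0, 222.5), (125.0, 36.0), 90.0) [[0.5069, 0.3187, 0.201], [0.5302, 0.314, 0.201], [0.5137, 0.2268, 0.201], [0.4883, 0.232, 0.201]]
[618 334  22  52 773] ((628.5, 359.5), (51.0, 21.0), 90.0) [[0.7096, 0.1467, 0.201], [0.725, 0.1435, 0.201], [0.7253, 0.0985, 0.201], [0.7092, 0.1018, 0.201]]
```

View pics/j3.png

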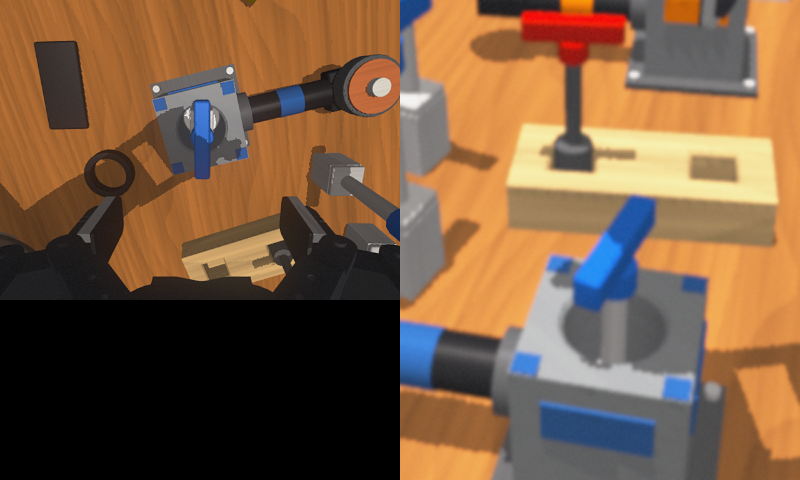

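```bash
python3 -c "
from h import *
print(manip.job_done())"
```

```text
the job is handed in; nothing more can be done
None
```

The blue clamp should be locked. I lifted the small blue T-key out of its stand, lowered it down the blue clamp's shaft and turned it clockwise. I then let go, backed the gripper away and handed the job in at about 14 s on the clock.

- **Fully home:** the key reached the floor with the TCP at 0.1808 m, against 0.181 m expected. The floor took only a few newtons, and the height held through the turn.
- **Stem angle:** the stem was hidden under the socket, so I did not see its angle. The key ended about 1.80 rad clockwise of the block. Taking off about 0.23 rad of socket play, that puts the stem near 1.57 rad.
- **After release:** the wrist camera measured the bar at -1.77 rad, as commanded. The key stood upright and centred, and the gripper was clear with no force on it.
- **Orange clamp:** I never touched it.
- **One disagreement:** the cameras differed by about 4 mm on where the bar's centre was in the stand. I used the wrist camera's value. Sideways forces of about 3–6 N appeared while turning, probably from that offset, and were gone after release.

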